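# Pop a pot out of the dispenser and trap it

## Task

Pop the round pot out of the two-lane pot dispenser: press the paddle beside its runway fully down with one finger, and with the other finger trap the pot on the open runway before its spring slides it off the front edge. Finish while holding like that, paddle still down and the pot at rest on the runway against your finger; do not lift or pinch the pot, leave the square pot in its lane, and do not disturb the bottle, cups or spoon.

Things in the scene. Friction and masses are not known exactly. Their poses are not given: they have to be found in the camera images.
- dispenser: Fixed plywood dispenser, 222 (x) by 228 (y) by 35 mm; origin at table height midway between the stored pots; x to its back, y left, z up. Front edge x = -82 mm, back +140. Two level runways along x on top, at y = +33 and -33 mm, 50 mm wide between 6 mm high strips. Pots are stored at x = 0 behind a steel gate (x = -24 to -27, 8 mm high). Spring housing behind: 57 mm high from table.
- round_pot: Round white plastic pot with a grey lid, 46 mm diameter, 40 mm tall, about 60 g; origin at the centre of its underside. Stored in the left or the right runway.
- square_pot: Square white plastic pot with a grey lid, 46 by 46 mm, 40 mm tall; origin at the centre of its underside. Stored in the other runway; stays there.
- paddle_left (a joint): Travel of the left paddle, m: 0 up, 0.010 fully down (hard stop). Springs back up when let go; takes 3 N at first, about 6 N fully down. It lowers the gate of the left runway, which frees the pot after about 8 mm.
- paddle_left_top (a point): Centre of the top face of the left paddle, a bare steel bar, 28 mm (dispenser x) by 44 mm (y), 10 mm thick, at x = -62, y = +88 mm of the dispenser. Its top is 55 mm above the table at rest, 45 mm fully down (10 mm above the runway), so a finger pressing it down leaves the other fingertip clear of the runway but well below the pot's top.
- runway_left (a point): Point on the open left runway (35 mm above the table) at x = -62, y = +33 mm of the dispenser, level with the left paddle and 55 mm sideways of its middle. A finger standing here before the gate sinks stops the pot. Ahead of it the runway ends in an open edge 20 mm further towards -x.
- pusher_left (a joint): Stroke of the left spring pusher behind the pot, m: about 0.002 stored, up to 0.092. Pushes the pot to -x with 2.5 N at first, 1.6 N at full stroke; once the gate is down the pot goes at up to about 0.25 m/s and is off the front edge in about half a second.
- paddle_right (a joint): Travel of the right paddle, m: 0 up, 0.010 fully down (hard stop). Springs back up when let go; takes 3 N at first, about 6 N fully down. It lowers the gate of the right runway, which frees the pot after about 8 mm.
- paddle_right_top (a point): Centre of the top face of the right paddle, a bare steel bar, 28 mm (dispenser x) by 44 mm (y), 10 mm thick, at x = -62, y = -88 mm of the dispenser. Its top is 55 mm above the table at rest, 45 mm fully down (10 mm above the runway), so a finger pressing it down leaves the other fingertip clear of the runway but well below the pot's top.
- runway_right (a point): Point on the open right runway (35 mm above the table) at x = -62, y = -33 mm of the dispenser, level with the right paddle and 55 mm sideways of its middle. A finger standing here before the gate sinks stops the pot. Ahead of it the runway ends in an open edge 20 mm further towards -x.
- pusher_right (a joint): Stroke of the right spring pusher behind the pot, m: about 0.002 stored, up to 0.092. Pushes the pot to -x with 2.5 N at first, 1.6 N at full stroke; once the gate is down the pot goes at up to about 0.25 m/s and is off the front edge in about half a second.
- bottle: Plastic water bottle with a paper band and a metal cap, 72 mm diameter, 240 mm tall, standing on the table; origin at the centre of its underside. Bystander.
- cups: Stack of paper cups, 78 mm diameter, 106 mm tall; origin at the centre of its underside. Bystander.
- spoon: Orange plastic spoon, 160 mm long, lying on the table along its own x axis. Bystander.
There are look-alikes about, which are no part of the job. Leave any purple look-alike of the round_pot alone. What is shaped like the square_pot but orange is not meant.

How it is judged:
On the way:
1. with its own paddle pressed down, the round pot has popped out past its gate (((y of round_pot in the frame of dispenser above 0 m and value of joint paddle_left above 0.007 m) or (y of round_pot in the frame of dispenser below 0 m and value of joint paddle_right above 0.007 m)) and x of round_pot in the frame of dispenser below -0.01 m), for 0.05 s.
At the end, for the whole second after the job is handed in: Round pot's paddle held down (over 7 of 10 mm); round pot upright (0.2 rad) and at rest on its runway, 12 to 68 mm forward of where it was stored, pressed on a finger with over 0.3 N; square pot still stored (under 8 mm forward) (((y of round_pot in the frame of dispenser above 0 m and value of joint paddle_left above 0.007 m) or (y of round_pot in the frame of dispenser below 0 m and value of joint paddle_right above 0.007 m)) and x of round_pot in the frame of dispenser between -0.068 and -0.012 m and z of round_pot in the frame of dispenser between 0.03 and 0.043 m and angle between round_pot's own z axis and vertical below 0.2 rad and contact force between the fingers and round_pot above 0.3 N and linear speed of round_pot below 0.02 m/s and x of square_pot in the frame of dispenser above -0.008 m and z of square_pot in the frame of dispenser above 0.03 m); the arm keeps its last pose, push and grip.
It fails at once if the round pot slid away off the front edge or out of its runway (x of round_pot in the frame of dispenser below -0.08 m or z of round_pot in the frame of dispenser below 0.022 m).
It fails at once if the round pot was lifted (z of round_pot in the frame of dispenser above 0.05 m).
It fails at once if the square pot was popped out or lifted (x of square_pot in the frame of dispenser below -0.012 m or z of square_pot in the frame of dispenser above 0.05 m).
It fails at once if a bystander was disturbed (distance of any of bottle, cups, spoon from where it was at the start of the episode above 0.03 m).
It also fails if it takes over 29 s, if anything falls off the work surface, if the arm or the gripper's body presses on something with over 40 N, if the wrist force passes 120 N, or if a joint passes its speed limit or range.

## Robot

A 7-joint arm with a two-finger parallel gripper is mounted at the origin on the work surface. World frame = base frame: x ahead of the robot, y to its left, z up, the work surface at z = 0. Lengths are in m, angles in rad, forces in N, time in s.
With the tool pointing down it reaches from about 0.425 to 0.875 m from the base axis. Payload 4.7 kg.
Tool frame: the origin (TCP) lies midway between the tips of the shut fingers; the grasp point (between the pads) lies 19 mm behind it; z points along the fingers, y is the direction in which the jaws open and shut (so a half turn about z gives the same grasp; the last joint's range is limited). The gripper opens to 85 mm and grips with 20 to 120 N. Pads are 22 mm wide; open, the fingers measure 114 mm over their backs; the gripper's body (76 mm by 85 mm) begins 54 mm behind the grasp point. The pads swing forward as they close: fully open they stand 13 mm farther back than shut.
Start: joints at [-1.33, 0.321, -0.07, 1.45, 0.023, 1.371, -0.057], TCP at [0.146, 0.633, 0.231] pointing down, gripper open.
Joint ranges: [-2.86, 2.86], [-0.3, 2.09], [-1.38, 1.24], [0.06, 2.45], [-1.56, 4.7], [0.09, 2.05], [-2.69, 2.69]. Speed limits (rad/s): [2.57, 2.57, 3.14, 3.14, 3.14, 3.14, 3.14].

## Interface

Orientations are given as [roll, pitch, yaw] about the fixed x, y, z axes, in that order (R = Rz(yaw) Ry(pitch) Rx(roll)).
In Python, from workcell import manip gives the robot as it stands.
- The arm moves only by the tool send_rows, never from a script. Its argument "commands" is a list of rows, each a list of 4 numbers: the shift along the tool's x, y, z in cm, then the turn about the tool's z in rad. A call has 1 to 8 rows; each row shifts and turns the commanded pose from where the row before left it, along the tool's axes as they then stand; what a row does not reach is not made up. A row lasts 1/12 s, in which the tool goes at most 41.7 mm and 7.16 degrees, less where a joint would pass 70% of its speed; a pose out of reach is approached as far as the arm can. A call is refused whole if a number of a shift passes 4.17 or a number of a turn 0.125, either way. A call with a gripper value outside its range is refused whole. "claw" is the closure in counts, from 0 (fully open) to 255 (shut), set as the call begins (left out, the last holds). The fingers move at their own pace and stop on an object; "newtons" is the grip in N (left out, the last holds). Time passes only in rows, so rows that do not move let the fingers close. It gives the time, the measured TCP pose, the force and the opening at its end, in the units of the state.
- manip.get_obs(): the state, without advancing time (a new reading comes with each control period).
- manip.read_camera(name): name is "scene" or "top"; returns a dict with "pixels" (420x560x3 uint8, red, green, blue), "range_z" (420x560 float32, m along the optical axis (not along the pixel's ray), 0 where there is no reading), "fx", "fy", "cx", "cy" (pixels), "rvec" (rotation vector, rad) and "tvec" (3), from world to camera coordinates, as OpenCV has them. Camera axes: x right, y down, z forward; pixel columns grow to the right and rows downward; lengths in m; the calibration is good to about 2 mm. A picture is of the moment at which its call begins.
- manip.finish_job(): hands the job in, once; it reports no verdict.
The state is a dict: "clock": time; "joint_pos": joint angles; "qvel": joint speeds; "joint_torque": joint torques, N m; "eef_pos": TCP position; "eef_rot": TCP orientation; "ft_force": force on the tool from outside, world axes, zero at the start; "torque": the same for the moment, N m; "width": opening from 0.0 (shut) to 1.0 (fully open).
Only numpy, scipy, OpenCV 4.12 (cv2) and the standard library are available. Lean on these libraries where they do the work, as an engineer would, in place of code of your own. Each camera call takes 0.05 s, during which the arm holds its last target.

## Working session

There is one attempt and no reset: what is moved stays moved. The work goes in short steps, Python scripts to look and compute and a tool call to move; the robot and the scene stay as the last step left them, time stands still between calls to the robot, and variables do not carry over. Pictures are saved under pics/ and viewed, and the job is handed in when it is done.

Besides the shell and the picture viewer there is one more tool, called after "Emit:" as name([rows], argument=value, ...), one row to a line, values as JSON. send_rows: Moves the arm, as the interface text tells. Its arguments: {"type":"object","properties":{"commands":{"type":"array","items":{"type":"array","items":{"type":"number"}}},"claw":{"type":"number"},"newtons":{"type":"number"}},"required":["commands"]}

```bash
mkdir -p pics; ls; cat > h.py <<'E'
import numpy as np, cv2
from workcell import manip
def cam(n):
    d=manip.read_camera(n); R=cv2.Rodrigues(np.array(d["rvec"],float))[0]; return d,R,np.array(d["tvec"],float).ravel()
def pts(d,R,t):
    z=d["range_z"]; v,u=np.mgrid[:420,:560]
    c=np.stack([(u-d["cx"])/d["fx"]*z,(v-d["cy"])/d["fy"]*z,z],-1)
    return (c-t)@R   # R^T(c-t)
def proj(d,R,t,p):
    c=np.atleast_2d(p)@R.T+t; return np.c_[c[:,0]/c[:,2]*d["fx"]+d["cx"],c[:,1]/c[:,2]*d["fy"]+d["cy"]]
E
python3 - <<'E'
from h import *
for n in("scene","top"):
    d,R,t=cam(n); cv2.imwrite(f"pics/{n}0.png",d["pixels"][...,::-1]); print(n,-R.T@t,R[2]); np.savez(f"{n}0.npz",P=pts(d,R,t),**d)
print(manip.get_obs())
E
```

```text
pics
scene [ 0.94791552 -0.36305575  0.78707674] [-0.45187258  0.40277649 -0.79597881]
top [ 0.281504   -0.0164647   1.21216003] [ 0.20594902  0.02988957 -0.97810614]
{'clock': 0.1, 'joint_pos': array([-1.32988381,  0.32173421, -0.0701155 ,  1.45156712,  0.02257547,
        1.37077725, -0.05688938]), 'qvel': array([-0.00223379, -0.00280887, -0.00100052, -0.00434566,  0.0002954 ,
        0.00131075, -0.00103285]), 'joint_torque': array([ 1.25591673e-04, -4.94876075e+01, -3.83820813e-01, -3.15211773e+01,
        1.30555590e-02,  7.50046223e-03,  2.04615793e-05]), 'eef_pos': array([0.14607851, 0.63287982, 0.23033553]), 'eef_rot': array([-3.13989483e+00,  5.92479681e-05,  2.91484329e+00]), 'ft_force': array([ 0.28695874,  0.1669877 , -0.081999  ]), 'torque': array([ 0.03900178, -0.00488697,  0.01053941]), 'width': 0.9979405597178577}
```

View pics/scene0.png

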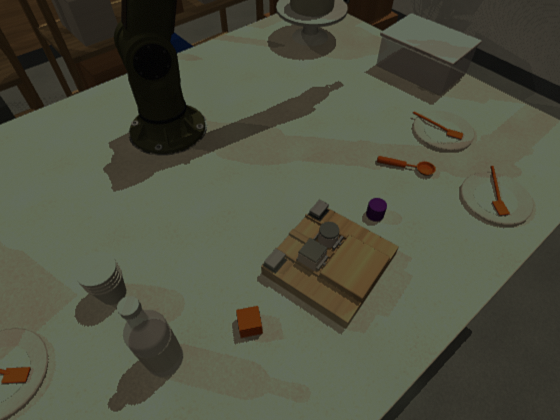

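View pics/top0.png

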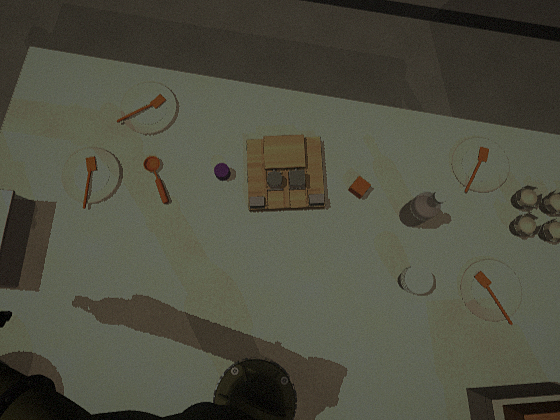

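```bash
python3 - <<'E'
import cv2,numpy as np
a=cv2.imread("pics/top0.png")[120:225,200:390]; b=cv2.imread("pics/scene0.png")[185:345,230:410]
f=lambda i:cv2.convertScaleAbs(cv2.resize(i,(400,300),interpolation=cv2.INTER_CUBIC),alpha=2)
cv2.imwrite("pics/crop0.png",np.hstack([cv2.resize(f(a),(400,221)),cv2.resize(f(b),(400,356))[:221]]) if 0 else np.vstack([cv2.resize(f(a),(400,221)),cv2.resize(f(b),(400,356))]))
P=np.load("top0.npz")["P"]
from h import *
z=P[...,2]; v,u=np.mgrid[:420,:560]
box=(u>235)&(u<340)&(v>125)&(v<220)
for lo,hi in((.025,.05),(.05,.065),(.065,.09)):
    m=(box&(z>lo)&(z<hi)).astype(np.uint8)
    n,l,s,c=cv2.connectedComponentsWithStats(m)
    for i in range(1,n):
        if s[i,4]>15:
            q=P[l==i]; print(lo,s[i],np.median(q,0),q.min(0),q.max(0))
E
```

```text
0.025 [ 247  137   78   74 3288] [0.62966988 0.02134993 0.03531165] [ 0.52428588 -0.10391417  0.02501296] [0.78653367 0.16155914 0.04998991]
0.05 [ 263  135   43   36 1363] [0.71251056 0.04201678 0.05676615] [ 0.65149568 -0.02824641  0.05000313] [0.7770047  0.11253147 0.06472792]
0.05 [289 183  16   5  27] [ 0.6130572  -0.00634865  0.05825353] [ 0.60763616 -0.03486908  0.05001122] [0.61796572 0.01011442 0.06295105]
0.05 [309 194  15  10 144] [ 0.58707356 -0.07543979  0.05496073] [ 0.57087554 -0.09846949  0.05008453] [ 0.6034588  -0.05385804  0.0611141 ]
0.05 [249 197  16  10 133] [0.54821837 0.09536821 0.05450372] [0.53092064 0.07090466 0.0501132 ] [0.56420599 0.11853664 0.06207942]
0.065 [267 171  15  16 194] [0.61842035 0.05477645 0.07468238] [0.59833065 0.03346149 0.0652671 ] [0.64300664 0.07664377 0.0824539 ]
0.065 [289 170  16  16 249] [ 0.63386822 -0.0093415   0.07475163] [ 0.60850563 -0.03427005  0.06516765] [0.66045402 0.01583643 0.08250009]
```

View pics/crop0.png

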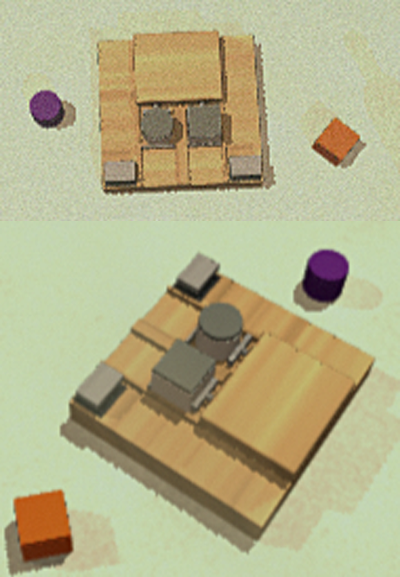

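```bash
python3 - <<'E'
import cv2,numpy as np
for n in("top","scene"):
    P=np.load(n+"0.npz")["P"]; z=P[...,2]
    reg=(abs(P[...,0]-.65)<.17)&(abs(P[...,1]-.02)<.14)
    S=lambda m:P[m&reg]
    q=S((z>.028)&(z<.1)); r=cv2.minAreaRect(q[:,:2].astype(np.float32)*1000); print(n,"outline",r)
    for nm,lo,hi in(("pots",.071,.079),("pad",.0515,.0585)):
        m=((z>lo)&(z<hi)&reg).astype(np.uint8)
        k,l,s,c=cv2.connectedComponentsWithStats(m)
        for i in range(1,k):
            if s[i,4]>60:
                w=P[l==i]; print(nm,s[i],w.mean(0).round(4),(w[:,:2].min(0)/2+w[:,:2].max(0)/2).round(4), [np.round(x,1) for x in cv2.minAreaRect(w[:,:2].astype(np.float32)*1000)[:2]])
    print(z[reg&(z<.01)].mean())
E
```

```text
top outline ((656.712646484375, 29.275489807128906), (222.87823486328125, 228.105224609375), 12.518254280090332)
pots [267 171  15  16 169] [0.6203 0.0546 0.0747] [0.6208 0.0552] [array([620.2,  55.3]), array([45.2, 40.9])]
pots [289 170  16  16 215] [ 0.6357 -0.0094  0.075 ] [ 0.6345 -0.009 ] [array([634.3,  -9.2]), array([46.4, 44.2])]
pad [ 263  135   43   35 1071] [0.7129 0.0419 0.056 ] [0.7143 0.0427] [array([713.8,  42.3]), array([105.6, 123.7])]
pad [309 194  15  10 119] [ 0.5876 -0.075   0.0548] [ 0.5872 -0.0754] [array([587.6, -75.8]), array([27.7, 41.5])]
pad [249 197  16  10 113] [0.548  0.096  0.0548] [0.5476 0.0949] [array([547.9,  94.4]), array([27.2, 43.8])]
0.0001385516918191831
scene outline ((658.349853515625, 31.373077392578125), (222.5666046142578, 230.7925262451172), 12.710259437561035)
pots [319 222  20  18 270] [0.623  0.0552 0.0756] [0.6226 0.056 ] [array([622.4,  55.6]), array([44.4, 43.8])]
pots [298 238  29  25 391] [ 0.6377 -0.0088  0.0756] [ 0.6371 -0.0079] [array([636.9,  -7.4]), array([45.2, 46.7])]
pad [310 200  19  17 170] [0.5514 0.0954 0.0553] [0.5517 0.0963] [array([550.8,  96.2]), array([28. , 44.3])]
pad [ 320  235   70   65 1906] [0.7184 0.0405 0.057 ] [0.7174 0.0448] [array([715.5,  43.8]), array([105.3, 125.9])]
pad [264 249  22  20 228] [ 0.5906 -0.0756  0.0553] [ 0.5902 -0.0754] [array([589.6, -75.4]), array([28.6, 44.1])]
0.0007755057140356201
```

Candidates in the top view: a round pot with a grey lid at (274,178), a square one with a grey lid at (297,178), a purple round one at (222,171) and an orange square one at (360,187). I choose the grey-lidded round pot in the left lane. The crop confirms it is round and white with a grey lid. The left paddle is at (257,201).

Emit:
send_rows([
  [-2.6,-2.3,0,0],
  [-2.6,-2.3,0,0],
  [-2.6,-2.3,0,0],
  [-2.6,-2.3,0,0],
  [-2.6,-2.3,0,0],
  [-2.6,-2.3,0,0],
  [-2.6,-2.3,0,0],
  [-2.6,-2.3,0,0],
], claw=135, newtons=60)

```text
clock: 0.77
eef_pos: [0.3081, 0.4055, 0.231]
eef_rot: [-3.141, -0.0, 2.915]
ft_force: [-0.3, 0.2, -0.2]
width: 0.471
```

Emit:
send_rows([
  [-2.6,-2.3,0,0],
  [-2.6,-2.3,0,0],
  [-2.6,-2.3,0,0],
  [-2.6,-2.3,0,0],
  [-2.6,-2.3,0,0],
  [-2.6,-2.3,0,0],
  [-2.6,-2.3,0,0],
  [-2.6,-2.3,0,0],
])

```text
clock: 1.43
eef_pos: [0.4692, 0.1796, 0.2311]
eef_rot: [3.142, -0.0, 2.915]
ft_force: [1.2, 0.8, -0.6]
width: 0.471
```

```bash
cat > t.py <<'E'
from h import *
o=manip.get_obs(); p=o["eef_pos"]; r=o["eef_rot"]
from scipy.spatial.transform import Rotation as Ro
R=Ro.from_euler("xyz",r).as_matrix()
T=np.array([.5555,.0693,p[2]])
print(o["clock"],p.round(4),r.round(4),"w",o["width"],"F",o["ft_force"].round(2))
print("tool shift cm",(R.T@(T-p)*100).round(2)," turn",-( (np.pi/2+.220)-np.arctan2(R[1,1],R[0,1])))
A=np.array([[.9759,-.2182],[.2182,.9759]]); print("TCP in dispenser",(A.T@(p[:2]-[.6292,.0239])).round(4))
E
python3 t.py
```

```text
1.4333 [0.4692 0.1796 0.2311] [ 3.1415e+00 -3.0000e-04  2.9149e+00] w 0.4706990182028338 F [ 1.2   0.79 -0.58]
tool shift cm [-10.88  -8.81  -0.  ]  turn -0.44666472388266976
TCP in dispenser [-0.1221  0.1869]
```

Emit:
send_rows([
  [-2.7,-2.2,0,0],
  [-2.7,-2.2,0,0],
  [-2.7,-2.2,0,0],
  [-2.7,-2.2,0,0],
  [0,0,0,-0.112],
  [0,0,0,-0.112],
  [0,0,0,-0.112],
  [0,0,0,-0.111],
])

```text
clock: 2.1
eef_pos: [0.554, 0.0709, 0.2307]
eef_rot: [-3.142, -0.001, -2.916]
ft_force: [-0.3, 0.6, -1.3]
width: 0.47
```

Emit:
send_rows([
  [0,0,2.5,0],
  [0,0,2.5,0],
  [0,0,2.5,0],
  [0,0,0,0],
  [0,0,0,0],
])

```text
clock: 2.52
eef_pos: [0.5531, 0.071, 0.1552]
eef_rot: [-3.141, -0.003, -2.921]
ft_force: [-0.2, 1.0, 1.0]
width: 0.47
```

```bash
python3 t.py; python3 - <<'E'
from h import *
for n in("scene","top"):
    d,R,t=cam(n); cv2.imwrite(f"pics/{n}1.png",cv2.convertScaleAbs(d["pixels"][...,::-1],alpha=1.8)); np.savez(f"{n}1.npz",P=pts(d,R,t))
a=cv2.imread("pics/scene1.png")[130:350,210:420]; b=cv2.imread("pics/top1.png")[110:240,190:400]
cv2.imwrite("pics/crop1.png",np.hstack([cv2.resize(a,(400,420)),cv2.resize(b,(400,420))]))
E
```

```text
2.5167 [0.5531 0.071  0.1552] [-3.1413 -0.0034 -2.9215] w 0.47014241068481183 F [-0.15  0.98  1.04]
tool shift cm [-0.2  -0.22 -0.  ]  turn 0.00013281228423189795
TCP in dispenser [-0.064   0.0626]
```

View pics/crop1.png

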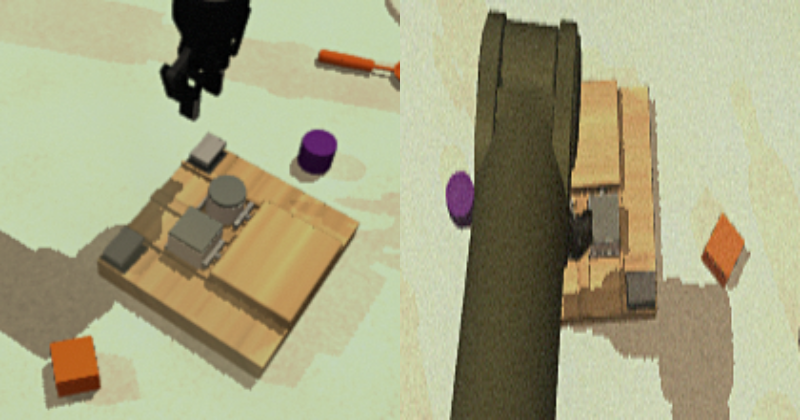

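The scene crop shows the gripper above the front left of the dispenser, fingers apart along the dispenser's y. The arm hides most of it in the top view. I'll apply the small correction and go down to just above the paddle.

Emit:
send_rows([
  [-0.2,-0.2,2,0],
  [0,0,2,0],
  [0,0,2,0],
  [0,0,1.0,0],
  [0,0,0,0],
  [0,0,0,0],
])

```text
clock: 3.12
eef_pos: [0.5574, 0.0698, 0.0874]
eef_rot: [-3.142, 0.001, -2.921]
ft_force: [0.5, 0.3, 0.4]
width: 0.471
```

```bash
python3 t.py; python3 - <<'E'
from h import *
n="scene"
d,R,t=cam(n); P=pts(d,R,t)
cv2.imwrite("pics/crop2.png",cv2.resize(cv2.convertScaleAbs(d["pixels"][170:300,240:390,::-1],alpha=2),(750,600) if 0 else (690,598),interpolation=cv2.INTER_CUBIC))
A=np.array([[.9759,-.2182],[.2182,.9759]])
Q=P.copy(); Q[...,:2]=(P[...,:2]-[.6292,.0239])@A
dark=d["pixels"].max(2)<25
m=dark&(abs(Q[...,0]+.062)<.04)&(abs(Q[...,1]-.06)<.07)&(Q[...,2]>.04)&(Q[...,2]<.13)
q=Q[m]; print(len(q))
for lo in np.arange(.04,.12,.01):
    s=q[(q[:,2]>=lo)&(q[:,2]<lo+.01)]
    for nm,w in(("run",s[s[:,1]<.06]),("pad",s[s[:,1]>=.06])):
        if len(w)>3: print(round(lo,3),nm,len(w),w.min(0).round(4),w.max(0).round(4))
E
```

```text
3.1167 [0.5574 0.0698 0.0874] [-3.1416e+00  1.2000e-03 -2.9213e+00] w 0.4712710250112681 F [0.49 0.33 0.35]
tool shift cm [ 0.19 -0.01 -0.  ]  turn 0.0002498730734374899
TCP in dispenser [-0.0601  0.0605]
106
0.04 pad 5 [-0.0655  0.0666  0.0465] [-0.047   0.0956  0.0493]
0.09 pad 14 [-0.0666  0.0775  0.0916] [-0.0505  0.0813  0.0999]
0.1 run 16 [-0.0638  0.0242  0.1011] [-0.052   0.0335  0.1096]
0.1 pad 18 [-0.0648  0.0778  0.1001] [-0.0473  0.081   0.1099]
0.11 run 11 [-0.0636  0.0237  0.1103] [-0.0524  0.0326  0.1189]
0.11 pad 17 [-0.0604  0.0781  0.1106] [-0.0484  0.0817  0.1198]
```

View pics/crop2.png

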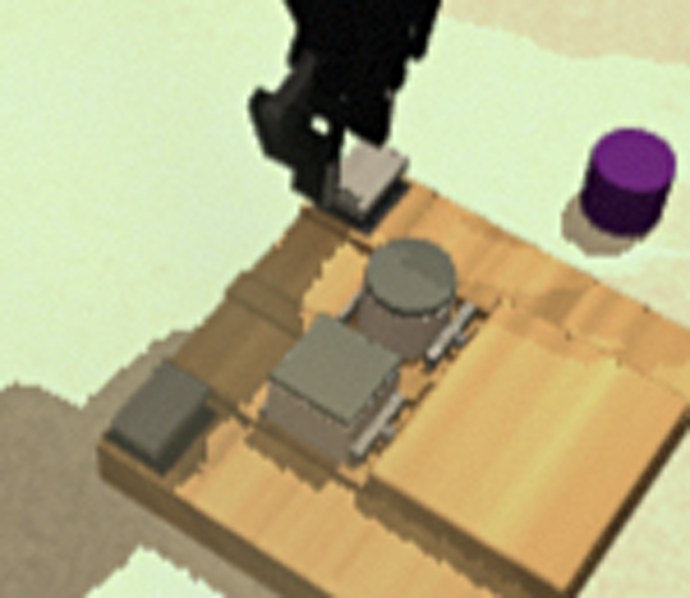

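The two fingers straddle correctly: the paddle finger is over the paddle at crop pixel (375,170), and the runway finger is over the open left runway at about (310,190). Now down to near contact.

Emit:
send_rows([
  [0.1,0,1.5,0],
  [0,0,1.2,0],
  [0,0,0.5,0],
  [0,0,0,0],
  [0,0,0,0],
])

```text
clock: 3.58
eef_pos: [0.5558, 0.0695, 0.0546]
eef_rot: [-3.142, 0.0, -2.921]
ft_force: [0.2, 0.4, 0.6]
width: 0.475
```

Emit:
send_rows([
  [0,0,0.2,0],
  [0,0,0.2,0],
  [0,0,0.2,0],
  [0,0,0,0],
  [0,0,0,0],
  [0,0,0,0],
])

```text
clock: 4.08
eef_pos: [0.5564, 0.0696, 0.0488]
eef_rot: [-3.142, 0.002, -2.921]
ft_force: [0.6, 0.7, 2.7]
width: 0.473
```

```bash
python3 t.py
```

```text
4.0833 [0.5564 0.0696 0.0488] [-3.1416e+00  1.6000e-03 -2.9215e+00] w 0.47341220413552704 F [0.63 0.74 2.69]
tool shift cm [ 0.09 -0.01 -0.  ]  turn 9.535615158839938e-05
TCP in dispenser [-0.0611  0.0605]
```

Emit:
send_rows([
  [0,0,0.2,0],
  [0,0,0.2,0],
  [0,0,0.2,0],
  [0,0,0,0],
  [0,0,0,0],
])

```text
clock: 4.5
eef_pos: [0.5564, 0.0696, 0.0433]
eef_rot: [3.141, 0.001, -2.922]
ft_force: [-1.4, -0.8, 9.6]
width: 0.473
```

Emit:
send_rows([
  [0,0,0.2,0],
  [0,0,0.2,0],
  [0,0,0,0],
  [0,0,0,0],
  [0,0,0,0],
])

```text
clock: 4.92
eef_pos: [0.5565, 0.0698, 0.0427]
eef_rot: [3.139, 0.001, -2.922]
ft_force: [-10.1, -1.6, 32.6]
width: 0.472
```

```bash
python3 t.py
```

```text
4.9167 [0.5565 0.0698 0.0427] [ 3.1390e+00  1.2000e-03 -2.9218e+00] w 0.4719856609477736 F [-10.07  -1.6   32.55]
tool shift cm [ 0.11 -0.03 -0.  ]  turn -0.00022078842911188445
TCP in dispenser [-0.0609  0.0607]
```

The hard stop is reached, at 33 N. I'll ease off by 2 mm and look.

Emit:
send_rows([
  [0,0,-0.2,0],
  [0,0,0,0],
  [0,0,0,0],
])

```text
clock: 5.17
eef_pos: [0.5564, 0.0697, 0.043]
eef_rot: [3.14, 0.001, -2.922]
ft_force: [-5.4, -1.3, 21.8]
width: 0.471
```

```bash
python3 t.py; python3 - <<'E'
from h import *
n="scene"
d,R,t=cam(n); P=pts(d,R,t)
cv2.imwrite("pics/crop3.png",cv2.resize(cv2.convertScaleAbs(d["pixels"][170:300,240:390,::-1],alpha=2),(690,598),interpolation=cv2.INTER_CUBIC))
A=np.array([[.9759,-.2182],[.2182,.9759]])
Q=P.copy(); Q[...,:2]=(P[...,:2]-[.6292,.0239])@A
px=d["pixels"].astype(int)
m=(abs(Q[...,2]-.0755)<.004)&(abs(Q[...,1])<.06)&(Q[...,0]<.03)&(Q[...,0]>-.1)&(px.max(2)>25)
k,l,s,c=cv2.connectedComponentsWithStats(m.astype(np.uint8))
for i in range(1,k):
    if s[i,4]>40: w=Q[l==i]; print(s[i],w.mean(0).round(4),w.min(0).round(4),w.max(0).round(4))
m=(abs(Q[...,0]+.062)<.015)&(abs(Q[...,1]-.1)<.012)&(px.max(2)>35); print("left paddle z",np.median(Q[m][:,2]),m.sum())
E
```

```text
5.1667 [0.5564 0.0697 0.043 ] [ 3.1400e+00  1.4000e-03 -2.9218e+00] w 0.47059079179195357 F [-5.43 -1.26 21.78]
tool shift cm [ 0.1  -0.02 -0.  ]  turn -0.0002506037017402374
TCP in dispenser [-0.061   0.0606]
[309 216  20  18 266] [-0.0256  0.0318  0.0758] [-0.0495  0.0107  0.0716] [-0.0043  0.0552  0.0789]
[298 238  29  25 387] [ 0.0011 -0.0337  0.0755] [-0.0224 -0.0561  0.0716] [ 0.0239 -0.0097  0.0793]
left paddle z 0.4571552108325885 148
```

View pics/crop3.png

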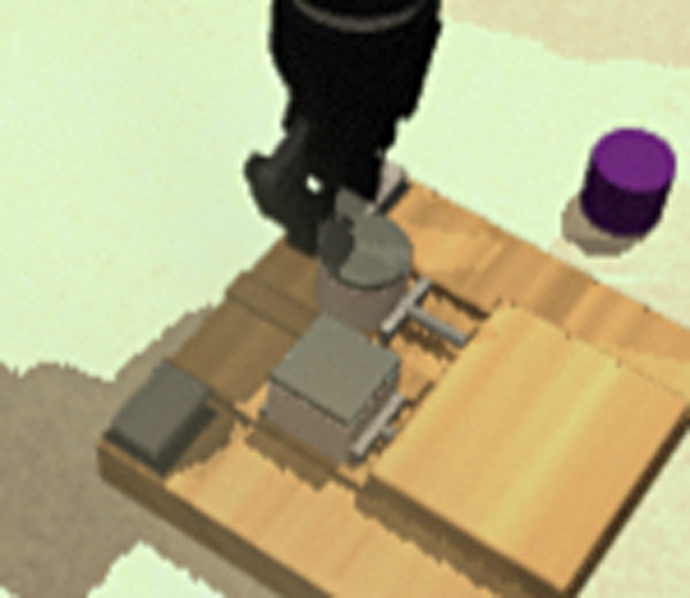

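The picture shows the round pot, lid at crop (365,250), popped out and stopped against the runway finger, with the pusher rod extended behind it at (410,305). The square pot is still stored at (335,365). Letting it settle, then a last check.

Emit:
send_rows([
  [0,0,0,0],
  [0,0,0,0],
  [0,0,0,0],
  [0,0,0,0],
  [0,0,0,0],
  [0,0,0,0],
])

```text
clock: 5.72
eef_pos: [0.5564, 0.0697, 0.043]
eef_rot: [3.14, 0.001, -2.922]
ft_force: [-5.4, -1.1, 22.0]
width: 0.471
```

```bash
python3 t.py; python3 - <<'E'
from h import *
d,R,t=cam("scene"); P=pts(d,R,t)
A=np.array([[.9759,-.2182],[.2182,.9759]])
Q=P.copy(); Q[...,:2]=(P[...,:2]-[.6292,.0239])@A
m=(abs(Q[...,2]-.0755)<.004)&(abs(Q[...,1])<.06)&(Q[...,0]<.03)&(Q[...,0]>-.1)&(d["pixels"].max(2)>25)
k,l,s,c=cv2.connectedComponentsWithStats(m.astype(np.uint8))
for i in range(1,k):
    if s[i,4]>40: print(Q[l==i].mean(0).round(4))
g=(abs(Q[...,0]+.062)<.02)&(Q[...,1]>.09)&(Q[...,1]<.112)&(Q[...,2]>.038)&(Q[...,2]<.06); print("paddle z",np.round(np.percentile(Q[g][:,2],[25,50,75]),4),g.sum())
E
```

```text
5.7167 [0.5564 0.0697 0.043 ] [ 3.1400e+00  1.4000e-03 -2.9219e+00] w 0.47117458350792896 F [-5.38 -1.05 21.99]
tool shift cm [ 0.1  -0.02 -0.  ]  turn -0.0003514332762382111
TCP in dispenser [-0.061   0.0606]
[-0.0258  0.0319  0.0759]
[ 0.0011 -0.0339  0.0755]
paddle z [0.0433 0.0447 0.0462] 32
```

The paddle top is at about 45 mm, which is fully down. The pot is at rest at x = -26 mm.

```bash
python3 -c "
from workcell import manip
print(manip.finish_job())"
```

```text
the job is handed in; nothing more can be done
None
```

I pressed the left paddle to its hard stop with one finger. The other finger was already standing on the left runway, and it trapped the round pot there. I handed the job in at about 5.7 s, still holding; `finish_job` gave no verdict.

Last checks before handing in:
- **Paddle:** its top was about 45 mm above the table, which is fully down.
- **Round pot:** it sat at x ≈ -26 mm on its runway. Its lid was about 76 mm above the table, the same as when stored. It had moved 0.2 mm between two looks 0.5 s apart, within noise.
- **Square pot:** still stored, at x ≈ +1 mm.
- **Force:** the wrist read about 22 N, steady. It briefly reached 33 N at the stop, and I eased off 2 mm.

I could not read the pot-to-finger force on its own. I inferred it from the extended pusher behind the pot, the pot's front being at the finger, and a sideways wrist force of about 5 N, which also includes friction at the paddle. I did not re-measure the bottle, cups and spoon at the end. The arm stayed well away from the bottle and cups and passed high over the spoon.

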